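Hook the headset arm into the slotted stand and lock it

TASK

Fit the loose metal headset arm to the stand: hook its two claws into the slots of the two uprights, then press it down against the sprung ledge until the spring catch snaps out over the top edge of its back plate, and let go. Feel for the seat rather than trusting the measured height, never load the stand with more than about 40 N (press with some 15 to 20 N), and leave the other things on the desk where they are.

Things in the scene. Friction and masses are not known exactly. Their poses are not given: they have to be found in the camera images.
- bracket_grip (a point): Where to grip the headset arm, a loose dark steel part (about 0.17 kg) standing upright on the desk: middle of its bar's width, 42 mm before the back plate's rear face, 34 mm above the part's underside, 14 mm below the bar's top. Bar 14 wide (y), 38 high, 75 long (x). Grip from above across the 14 mm. Axes: x from the front lip to the back plate and claws, z up.
- bracket: The same headset arm; origin: middle of the lower edge of the back plate's rear face; same axes. Back plate 66 wide (y), 50 high, 5 thick; lip at the bar's front end 50 wide, 56 high, 6 thick; both reach down to the underside.
- claws (a point): On the headset arm, rear face of the back plate, midway between its two claws, 34 mm above the underside; axes as above. Claws at y = -22 and +22 mm, 5 wide, sticking out 10.5 mm: each a tongue 30 to 38 mm above the underside, its rear 5 mm a hook reaching down to 18 mm above it; gap between hook and plate 5.5 mm.
- seat (a point): Point on the stand's fixed frame, 80 mm above the desk, in the front face of its two uprights, midway between them; where the arm's origin comes when bottomed, if the strips are at nominal height. Axes: x to the rear into the uprights, y along them, z up. The strips' true height is set by hand, NOT measured: up to 10 mm above or below nominal.
- slots (a point): Nominal centre of the slots, on the stand's fixed frame, 53 mm above seat, same axes. Two steel strips 4 thick, 24 wide, 92 high at y = -22 and +22 mm, each with a slot 9.5 wide, 46 high. Slots, catch and ledge share the strips' unmeasured height. Claws enter along +x while the arm is 12 to 38 mm (aim 25) above bottomed, until its plate meets the strips; then straight down.
- stand: The fixed stand; origin on the desk under the uprights' front face, same axes. Foot 150 wide (y), from 70 mm before to 60 behind the face, 12 thick; two aluminium posts, 171 mm tall, behind the strips.
- catch (a joint): Spring catch: black block 16 wide, 10 high between the uprights, standing out 5.5 mm at 51.5 to 61.5 mm above seat (nominal). Value in m: 0 = out, grows as pushed back (+x). The back plate pushes it in some 5.5 mm with 2.5 to 4 N as the claws enter; it snaps out over the plate once the arm is within 1.5 mm of bottomed, and holds it down.
- ledge (a joint): Sprung ledge: black block 17 wide between the uprights, under the back plate, standing out 13 mm, top 7 mm above seat (nominal). Value in m: 0 = up, grows as pressed: 5.5 mm when the catch locks, 7 mm bottomed. Resists with 5 N, then 8.5 N at the bottom; with friction 8 to 15 N lock the arm, then the tongues meet the slots' rigid lower ends.
- phone: Phone lying flat, 149x73x8 mm. Bystander; origin at the centre of its underside.
- sticky_notes: Pad of yellow sticky notes, 78x78x10 mm. Bystander; origin at the centre of its underside.
- mouse: Computer mouse, 104x53x38 mm. Bystander; origin at the centre of its underside.
- scissors: Scissors lying flat, 87x199x9 mm. Bystander; origin at the centre of its underside.
- adapter: Black power adapter brick, 58x130x31 mm. Bystander; origin at the centre of its underside.
Mind the look-alikes: they are no part of the job. Leave any green or yellow look-alike of the bracket alone.

How it is judged (in metres and radians):
On the way:
1. the claws are through the slots and the back plate lies against the uprights, pushing the catch in, with the ledge not yet pressed home (x of bracket_grip in the frame of seat between -0.046 and -0.037 m and y of bracket_grip in the frame of seat between -0.005 and 0.005 m and z of bracket_grip in the frame of seat between 0.03 and 0.085 m and value of joint catch above 0.003 m and value of joint ledge below 0.004 m), for 0.1 s.
At the end, for the whole second after the job is handed in: The arm hangs on the stand, released and at rest: grip point 37 to 47 mm before the uprights' face, within 5 mm of their middle, 20 to 50 mm above seat, upright and square within 5 degrees; ledge held down over 4.5 mm, catch out over the plate (under 2 mm) (x of bracket_grip in the frame of seat between -0.047 and -0.037 m and y of bracket_grip in the frame of seat between -0.005 and 0.005 m and z of bracket_grip in the frame of seat between 0.02 and 0.05 m and angle between bracket_grip's own z axis and vertical below 0.09 rad and angle between the x axis of bracket_grip and the x axis of seat, either way round below 0.09 rad and value of joint catch below 0.002 m and value of joint ledge above 0.0045 m and linear speed of bracket below 0.02 m/s and contact force between the fingers and bracket below 0.1 N); the robot touches nothing.
It fails at once if the stand and its mechanism are loaded with more than 40 N (contact force between anything else and stand above 40 N).
It fails at once if a bystander on the desk is pushed more than 30 mm (distance of any of phone, sticky_notes, mouse, scissors, adapter from where it was at the start of the episode above 0.03 m).
It also fails if it takes over 51 s, if anything falls off the work surface, if the arm or the gripper's body presses on something with over 40 N, if the wrist force passes 120 N, or if a joint passes its speed limit or range.

ROBOT

A 6-joint arm with a two-finger parallel gripper is mounted at the origin on a cart in front of the work surface, level with it; the furniture and walls round the work are solid. World frame = base frame: x ahead of the robot, y to its left, z up, the work surface at z = 0. Lengths are in mm, angles in rad, forces in N, time in s.
With the tool pointing down it reaches from about 350 to 775 mm from the base axis. Payload 5.5 kg.
Tool frame: the origin (TCP) lies midway between the tips of the shut fingers; the grasp point (between the pads) lies 19 mm behind it; z points along the fingers, y is the line along which they close (so a half turn about z gives the same grasp; the last joint's range is limited). The gripper opens to 85 mm and grips with 20 to 120 N. Pads are 22 mm wide; open, the fingers measure 114 mm over their backs; the gripper's body (76 mm by 85 mm) begins 54 mm behind the grasp point. The pads swing forward as they close: fully open they stand 13 mm farther back than shut.
Start: joints at [-1.295, 0.313, 0.046, 1.304, 0, 1.431], TCP at [232.256, -526.051, 231.323] pointing down, gripper open.
Joint ranges: [-2.76, 2.76], [-0.86, 1.69], [-1.03, 1.26], [-2.2, 2.34], [-1.47, 1.5], [-3.14, 3.14]. Speed limits (rad/s): [2.57, 2.57, 3.14, 3.14, 3.14, 3.14].

INTERFACE

Orientations are given as a rotation vector (axis times angle).
In Python, from workcell import robot gives the robot as it stands.
- The arm moves only by the shell command python3 -m creep 'ROWS' [OPENING] [FORCE]. ROWS is JSON, a list that holds one entry, the list of rows, each a list of 6 numbers: the shift along the tool's x, y, z in mm, then the turn, a rotation vector about the tool's x, y, z in degrees. A call has 1 to 8 rows; each row is the pose to reach, as a shift and turn from the pose commanded when the call began, along the tool's axes at that moment; what a row does not reach only later rows make up. A row lasts 1/12 s, in which the tool goes at most 41.7 mm and 7.16 degrees, less where a joint would pass 70% of its speed; a pose out of reach is approached as far as the arm can. A call with a gripper value outside its range is refused whole. OPENING is the closure, from -1 (fully open) to 1 (shut), set as the call begins (- or left out, the last holds). The fingers move at their own pace and stop on an object; FORCE is the grip in N (left out, the last holds). Time passes only in rows, so rows that repeat a pose let the fingers close. It gives the time, the measured TCP pose, the force, the opening and the grip force at its end, in the units of the state.
- robot.get_obs(): the state, without advancing time (a new reading comes with each control period).
- robot.camera(name): name is "side" or "top"; returns a dict with "frame" (420x560x3 uint8, red, green, blue), "fx", "fy", "cx", "cy" (pixels), "R" (3x3) and "t" (3): a world point X has camera coordinates R X + t. Camera axes: x right, y down, z forward; pixel columns grow to the right and rows downward; lengths in mm; the calibration is good to about 2 mm. A picture is of the moment at which its call begins. There is no depth.
- robot.job_done(): hands the job in; it is judged then, once.
The state is a dict: "t": time; "joint_positions": joint angles; "joint_vel": joint speeds; "joint_efforts": joint torques, N m; "tcp_pos": TCP position; "tcp_rot": TCP orientation; "wrist_force": force on the tool from outside, world axes, zero at the start; "wrist_torque": the same for the moment, N m; "opening": opening from 0.0 (shut) to 1.0 (fully open); "finger_force": force on a finger pad.
Only numpy, scipy, OpenCV 4.12 (cv2) and the standard library are available. Lean on these libraries where they do the work, as an engineer would, in place of code of your own. Each camera call takes 0.05 s, during which the arm holds its last target. There are 200 camera calls.

## Working session

There is one attempt and no reset: what is moved stays moved. The work goes in short steps, Python scripts to look and compute and a shell command to move; the robot and the scene stay as the last step left them, time stands still between calls to the robot, and variables do not carry over. Pictures are saved under pics/ and viewed, at most 14 in all, crops included, and the job is handed in when it is done.

```bash
ls; mkdir -p pics
python3 - <<'E'
from workcell import robot
import cv2,numpy as np
for n in("side","top"):
    c=robot.camera(n); cv2.imwrite(f"pics/{n}0.png",c["frame"][:,:,::-1])
    print(n,c["fx"],c["fy"],c["cx"],c["cy"],np.round(c["R"],4).tolist(),np.round(c["t"],1).tolist(), (-np.array(c["R"]).T@c["t"]).round())
print(robot.get_obs())
E
```

```text
pics
side 491.0023791403116 491.0023791403116 279.2658370763011 201.96639867038837 [[0.9984, -0.0537, 0.0186], [-0.0165, -0.586, -0.8101], [0.0544, 0.8085, -0.586]] [-549.3, -12.1, 1546.0] [  464. -1287.   906.]
top 386.17089457176803 386.17089457176803 276.66796159069247 208.2915058830975 [[-0.018, -0.9998, -0.0032], [-0.9717, 0.0182, -0.2353], [0.2353, -0.0011, -0.9719]] [-151.8, 561.2, 950.7] [ 319. -161. 1056.]
{'t': 0.1, 'joint_positions': array([-1.29458793e+00,  3.13956329e-01,  4.51108125e-02,  1.30361345e+00,
        3.61061820e-05,  1.43117312e+00]), 'joint_vel': array([-4.40257711e-04, -1.33455392e-03,  3.75705692e-03,  8.97285316e-04,
       -8.72887174e-05,  1.92198489e-03]), 'joint_efforts': array([ 1.58992785e-03, -4.81727958e+01,  2.99242383e+01,  1.27945683e-02,
       -1.42125059e-04, -7.33639581e-06]), 'tcp_pos': array([ 232.13663669, -525.56603523,  230.4878485 ]), 'tcp_rot': array([-3.07230755e+00, -6.48147867e-01,  1.21571929e-04]), 'wrist_force': array([ 0.4039349 , -0.87915322, -0.52040584]), 'wrist_torque': array([0.01879483, 0.00197527, 0.02059227]), 'finger_force': 0.0, 'opening': 1.0070158083953993}
```

View pics/side0.png

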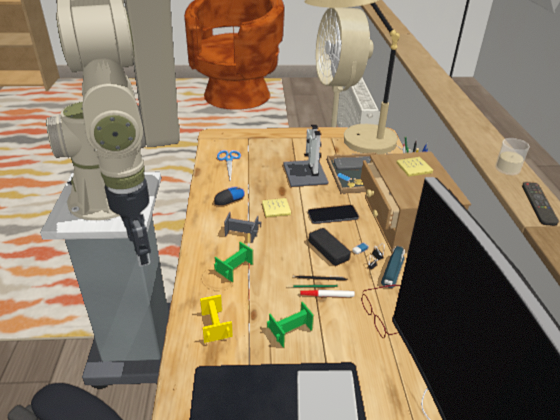

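View pics/top0.png

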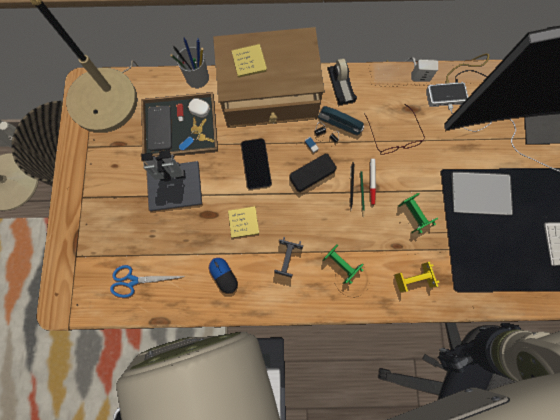

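The grey bracket is at about top (288,257) and side (240,226), and the stand at top (173,180) and side (310,160). I'll enlarge both.

```bash
cat > h.py <<'E'
import numpy as np
from workcell import robot
def ray(c,u,v):
    R=np.array(c["R"]);o=-R.T@np.array(c["t"])
    return o,R.T@np.array([(u-c["cx"])/c["fx"],(v-c["cy"])/c["fy"],1])
def plane(c,u,v,z):
    o,d=ray(c,u,v);return o+d*(z-o[2])/d[2]
def proj(c,X):
    p=np.array(c["R"])@np.array(X)+np.array(c["t"]);return np.array([c["fx"]*p[0]/p[2]+c["cx"],c["fy"]*p[1]/p[2]+c["cy"]])
E
python3 - <<'E'
import cv2,numpy as np
s=cv2.imread("pics/side0.png");t=cv2.imread("pics/top0.png")
def crop(i,u,v,w,h,k):
    return cv2.resize(i[v:v+h,u:u+w],None,fx=k,fy=k,interpolation=cv2.INTER_CUBIC)
a=np.vstack([np.hstack([crop(t,260,225,66,50,6),crop(t,140,140,66,50,6)]),np.hstack([crop(s,210,205,66,40,6),crop(s,280,120,66,70,6)[:240]])])
a=np.vstack([np.hstack([crop(t,260,225,66,50,6),crop(t,140,140,66,50,6)]),np.hstack([crop(s,210,205,66,50,6),crop(s,278,120,66,50,6)])])
cv2.imwrite("pics/c0.png",a);print(a.shape)
E
```

```text
(600, 792, 3)
```

View pics/c0.png

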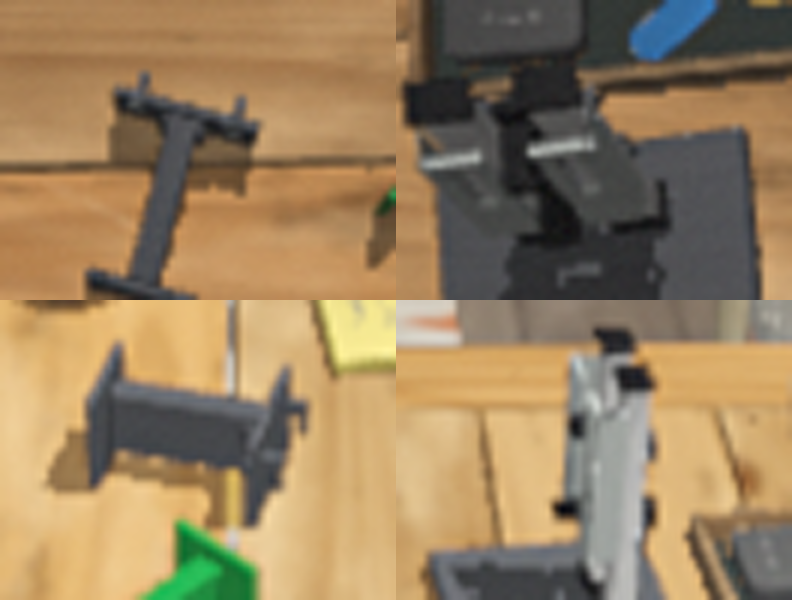

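The bracket's claws point away from the robot. Its plate edge runs from (280,241) to (303,246) in the top view, and its bar from (290.5,246) to (285,272). The stand faces the robot, with its foot at about (147..201, 165..210). Next I'll measure both.

Run:
```python
import cv2,numpy as np
from h import *
t=cv2.imread("pics/top0.png");s=cv2.imread("pics/side0.png")
T=robot.camera("top");S=robot.camera("side")
P=lambda u,v,z:plane(T,u,v,z).round(1)
print("bar",P(290.5,245.8,48),P(284.7,271.7,48)," plate",P(279.7,240.8,50),P(303,246.3,50)," claws",P(284.2,237.5,38),P(300.2,241.3,38))
hsv=cv2.cvtColor(t,cv2.COLOR_BGR2HSV)
m=((hsv[...,1]<90)&(hsv[...,2]<130)).astype(np.uint8)
# dark bracket mask
r=np.zeros_like(m); r[225:285,265:310]=1; b=m*r
n,l,st,ce=cv2.connectedComponentsWithStats(b);print(st[1:].tolist())
r=np.zeros_like(m); r[140:220,135:210]=1; f=m*r
# edges of foot: per row left/right, per column bottom
L=[];Rr=[]
for v in range(172,206,3):
    xs=np.where(f[v])[0];print(v,xs.min(),xs.max(),end=' | ')
print()
for u in range(150,200,4):
    ys=np.where(f[:,u])[0];print(u,ys.max(),end=' | ')
print()
k=cv2.resize(t[150:220,130:220],None,fx=6,fy=6,interpolation=cv2.INTER_CUBIC)
k2=cv2.resize(s[115:195,270:340],None,fx=6,fy=6,interpolation=cv2.INTER_CUBIC)
k=cv2.copyMakeBorder(k,0,60,0,0,0);
w=np.hstack([k,k2]);cv2.imwrite("pics/c1.png",cv2.resize(w,None,fx=.8,fy=.8))
```

```text
bar [ 460.9 -196.6   48. ] [ 394.  -179.8   48. ]  plate [ 474.4 -168.5   50. ] [ 458.7 -229.2   50. ]  claws [ 484.9 -180.8   38. ] [ 473.9 -223.    38. ]
[[274, 237, 29, 40, 312]]
172 147 198 | 175 147 199 | 178 147 199 | 181 147 199 | 184 147 200 | 187 147 200 | 190 148 200 | 193 148 201 | 196 148 201 | 199 148 201 | 202 148 201 | 205 148 193 | 
150 210 | 154 210 | 158 209 | 162 209 | 166 208 | 170 208 | 174 207 | 178 207 | 182 206 | 186 206 | 190 205 | 194 204 | 198 204 |
```

View pics/c1.png

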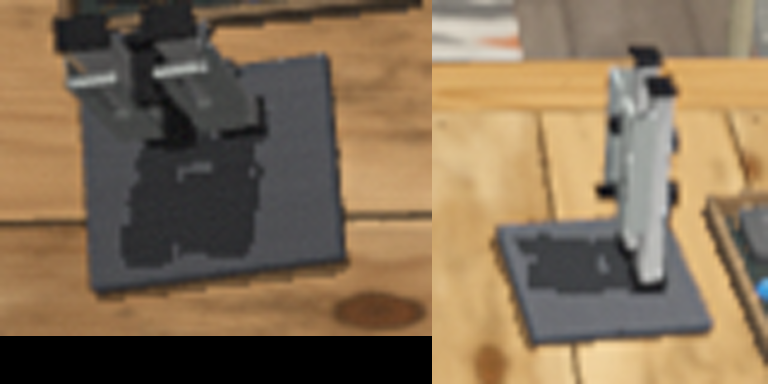

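The view shows the foot corners. In the top image, front-left is at about (150,209.5), front-right at (202,203.5) and rear-right at (198.3,161.5). In the side image, far-front is at (283.5,162.5), near-front at (290.4,184) and near-rear at (328.3,182).

Run:
```python
import numpy as np
from h import *
T=robot.camera("top");S=robot.camera("side")
t=[plane(T,u,v,12)[:2] for u,v in((150,209.5),(201.9,203.5),(198.3,161.5))]
s=[plane(S,u,v,12)[:2] for u,v in((283.5,162.5),(290.4,184),(328.3,182))]
for q in(t,s):
    fl,fr,rr=q; print(np.round(q,1).tolist(),np.linalg.norm(fl-fr),np.linalg.norm(rr-fr))
    a=np.arctan2(*(fl-fr)[::-1])-np.pi/2; b=np.arctan2(*(rr-fr)[::-1]); y=(a+b)/2
    ex=np.array([np.cos(y),np.sin(y)]);ey=np.array([-ex[1],ex[0]])
    o=np.mean([fl+70*ex-75*ey,fr+70*ex+75*ey,rr-60*ex+75*ey],0); print("yaw",np.degrees([a,b]),"origin",o)
# strip tops white lines in top pic: guess z range; strip top nominal 179
for z in (171,179): print(z,[plane(T,130+u/4.8,150+v/4.8,z)[:2].round(1).tolist() for u,v in((68,83),(116,78),(153,73),(208,66))])
# bracket in side view: plate top edges z=50 and lip
for u,v in((258,262+0),(122,388),(272,408)): pass
print([plane(S,210+u/6,205+(v-300)/6,z)[:2].round(1).tolist() for u,v,z in((285,368,50),(248,470,0),(120,343,56),(90,400,56))])
```

```text
[[574.7, 190.1], [589.2, 46.2], [713.7, 59.9]] 144.66781970580783 125.27617726268124
yaw [5.75895351 6.30170336] origin [649.76885938 126.39211849]
[[574.6, 182.2], [589.0, 46.6], [715.2, 55.2]] 136.30100331010482 126.51691736686142
yaw [6.06868108 3.89587127] origin [650.67684208 121.89771303]
171 [[641.2, 157.0], [643.4, 132.9], [645.7, 114.3], [648.9, 86.7]]
179 [[638.3, 154.1], [640.5, 130.2], [642.8, 111.8], [645.9, 84.5]]
[[477.6, -173.3], [459.2, -188.3], [399.2, -159.2], [386.5, -202.8]]
```

```bash
cat >> h.py <<'E'
from scipy.spatial.transform import Rotation as Ro
def go(pos,yaw):
    """tool-frame shift (mm) and turn (deg) to TCP pos, tool down with tool x at yaw (deg)"""
    o=robot.get_obs();R=Ro.from_rotvec(o["tcp_rot"])
    G=Ro.from_euler('z',yaw,degrees=True)*Ro.from_euler('x',180,degrees=True)
    return R.inv().apply(np.array(pos)-o["tcp_pos"]).round(1),np.degrees((R.inv()*G).as_rotvec()).round(2)
E
python3 -c "
from h import *
print(go([424.4,-187.9,130],165.7))"
```

```text
(array([ 312.3, -231.5,  101.2]), array([-1.0000e-02, -4.0000e-02, -1.4188e+02]))
```

```bash
python3 -m creep '[[[312.3,-231.5,40,0,0,-141.9],[312.3,-231.5,40,0,0,-141.9],[312.3,-231.5,40,0,0,-141.9],[312.3,-231.5,40,0,0,-141.9],[312.3,-231.5,40,0,0,-141.9],[312.3,-231.5,40,0,0,-141.9],[312.3,-231.5,40,0,0,-141.9],[312.3,-231.5,40,0,0,-141.9]]]' -1 100; python3 -c "
from h import *
print(go([424.4,-187.9,130],165.7))"
```

```text
t: 0.97
tcp_pos: [396.7, -236.0, 197.2]
tcp_rot: [2.38, 2.049, 0.0]
wrist_force: [0.5, -1.4, -0.2]
opening: 0.998
finger_force: 0.0
(array([51.7, 20.2, 67.2]), array([ 1.000e-02,  5.000e-02, -8.425e+01]))
```

```bash
python3 -m creep '[[[48,19,40,0,0,-84],[48,19,40,0,0,-84],[48,19,40,0,0,-84],[48,19,40,0,0,-84],[48,19,40,0,0,-84],[48,19,40,0,0,-84],[48,19,40,0,0,-84],[48,19,40,0,0,-84]]]'
python3 - <<'E'
from h import *
import cv2
print(go([424.4,-187.9,15],165.7))
T=robot.camera("top");S=robot.camera("side")
a=np.hstack([cv2.resize(T["frame"][220:300,250:330],(400,400),interpolation=2),cv2.resize(S["frame"][180:260,200:280],(400,400),interpolation=2)])
cv2.imwrite("pics/g1.png",a[:,:,::-1]); print(proj(S,[424.4,-187.9,110]),proj(T,[424.4,-187.9,110]))
E
```

```text
t: 1.63
tcp_pos: [422.4, -193.2, 157.2]
tcp_rot: [1.106, 2.94, -0.0]
wrist_force: [0.4, -0.6, 0.9]
opening: 1.002
finger_force: 0.0
(array([  2. ,   5.4, 142.2]), array([-1.000e-02,  1.000e-02, -2.692e+01]))
[238.09108671 202.6519147 ] [288.14112983 257.1638356 ]
```

View pics/g1.png

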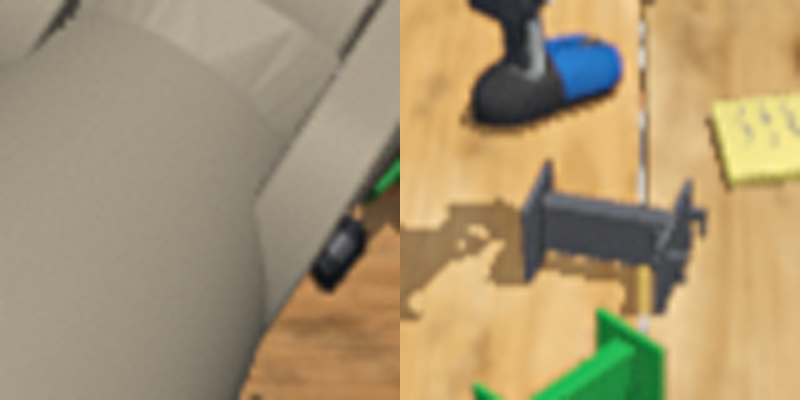

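The top view is covered by the arm. The side view shows the bracket untouched, with the fingers above and out of the crop. I'll finish the turn, descend and grip.

```bash
python3 -m creep '[[[2,5.4,40,0,0,-27],[2,5.4,60,0,0,-27],[2,5.4,70,0,0,-27],[2,5.4,70,0,0,-27],[2,5.4,70,0,0,-27]]]'; python3 -c "
from h import *
print(go([424.4,-187.9,15],165.7))"
```

```text
t: 2.15
tcp_pos: [423.8, -187.5, 86.3]
tcp_rot: [-0.4, -3.114, -0.001]
wrist_force: [0.2, -0.0, 0.7]
opening: 0.999
finger_force: 0.0
(array([-0.9, -0.3, 71.3]), array([ 0.03, -0.11, -0.35]))
```

```bash
python3 -m creep '[[[-0.6,-0.3,35,0,0,-0.3],[-0.6,-0.3,60,0,0,-0.3],[-0.6,-0.3,71,0,0,-0.3],[-0.6,-0.3,71,0,0,-0.3]]]'; python3 -m creep '[[[0,0,0,0,0,0],[0,0,0,0,0,0],[0,0,0,0,0,0],[0,0,0,0,0,0],[0,0,0,0,0,0],[0,0,0,0,0,0],[0,0,0,0,0,0],[0,0,0,0,0,0]]]' 1 100
```

```text
t: 2.48
tcp_pos: [423.4, -187.4, 14.2]
tcp_rot: [-0.398, -3.113, -0.003]
wrist_force: [0.0, -0.7, 0.4]
opening: 0.995
finger_force: 0.0
t: 3.15
tcp_pos: [425.6, -188.7, 17.1]
tcp_rot: [0.391, 3.116, -0.001]
wrist_force: [-1.1, 1.2, 6.7]
opening: 0.147
finger_force: 97.9
```

```bash
python3 -m creep '[[[0,0,-20,0,0,0],[0,0,-60,0,0,0],[0,0,-100,0,0,0],[0,0,-120,0,0,0],[0,0,-120,0,0,0]]]' 1 110;python3 -c "
from h import *
print(go([535,110,122],186))"
```

```text
t: 3.57
tcp_pos: [427.8, -190.3, 141.2]
tcp_rot: [0.39, 3.109, -0.007]
wrist_force: [0.8, 0.2, -2.4]
opening: 0.147
finger_force: 107.3
(array([-29.6, 317.5,  18.4]), array([ -0.27,   0.45, -20.29]))
```

```bash
python3 -m creep '[[[-4,40,0,0,0,-3],[-8,80,0,0,0,-6],[-12,120,0,0,0,-9],[-16,160,5,0,0,-12],[-20,200,5,0,0,-15],[-24,240,10,0,0,-18],[-28,280,15,0,0,-20.3],[-30,317,18,0,0,-20.3]]]';python3 -m creep '[[[0,0,0,0,0,0],[0,0,0,0,0,0],[0,0,0,0,0,0]]]'
python3 - <<'E'
from h import *
import cv2
print(go([535,110,122],186))
T=robot.camera("top");S=robot.camera("side")
cv2.imwrite("pics/T2.png",T["frame"][:,:,::-1]);cv2.imwrite("pics/S2.png",S["frame"][:,:,::-1])
a=np.hstack([cv2.resize(T["frame"][140:230,140:220],(480,540),interpolation=2)[:,:],cv2.resize(S["frame"][115:205,235:335],(600,540),interpolation=2)])
cv2.imwrite("pics/g2.png",cv2.resize(a,None,fx=.74,fy=.74,interpolation=3)[:,:,::-1])
E
```

```text
t: 4.23
tcp_pos: [531.8, 113.6, 116.4]
tcp_rot: [0.168, -3.135, 0.0]
wrist_force: [0.3, -0.4, -2.2]
opening: 0.144
finger_force: 107.6
t: 4.48
tcp_pos: [531.1, 111.2, 116.9]
tcp_rot: [0.166, -3.135, 0.001]
wrist_force: [-1.1, -0.8, -2.2]
opening: 0.141
finger_force: 107.9
(array([-3.7, -1.6, -5.1]), array([-0.03, -0.15,  0.05]))
```

View pics/g2.png

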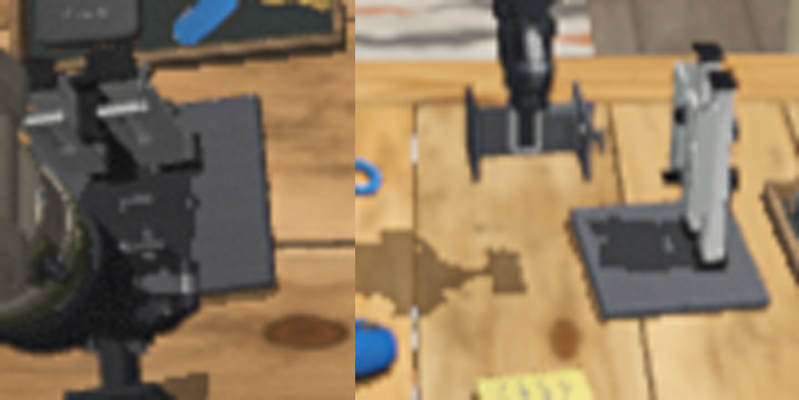

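The bracket is held level in front of the stand. In the side panel its plate is at about (585,135) and the strips at about (690,130). Next I'll measure sub-pixel lateral position for the stand and the lip.

Run:
```python
from h import *
import cv2
T=robot.camera("top")
t0=cv2.cvtColor(cv2.imread("pics/top0.png"),cv2.COLOR_BGR2HSV).astype(float)
sat=t0[...,1]
def cross(line,th=90,rise=False):
    i=[k for k in range(len(line)-1) if (line[k]-th)*(line[k+1]-th)<0]
    return [k+(line[k]-th)/(line[k]-line[k+1]) for k in i]
for v in (184,190,196,200):
    c=cross(sat[v,138:212]); l,r=138+c[0],138+c[-1]
    print(v,round(l,1),round(r,1),"mid",((plane(T,l,v,12)+plane(T,r,v,6))/2).round(1),"w",round(plane(T,l,v,12)[1]-plane(T,r,v,6)[1],1))
for u in (155,165,175,185,195):
    c=cross(sat[195:222,u]); print(u,195+c[0],plane(T,u,195+c[0],3).round(1))
for n,(x,y,w,h) in {"a":(140,145,50,35)}.items():
    A=cv2.imread("pics/top0.png")[y:y+h,x:x+w]
B=T["frame"][195:235,150:200][:,:,::-1]
a=np.vstack([cv2.resize(A,None,fx=8,fy=8,interpolation=0),cv2.resize(B,None,fx=8,fy=8,interpolation=0)[:320]])
cv2.imwrite("pics/c3.png",cv2.copyMakeBorder(a,0,0,0,0,0));print(a.shape)
```

```text
184 146.6 200.1 mid [648.6 129.    9. ] w 149.9
190 147.2 200.7 mid [630.8 126.5   9. ] w 149.5
196 147.3 201.6 mid [613.2 124.5   9. ] w 151.2
200 147.6 201.6 mid [601.6 123.5   9. ] w 150.0
155 210.23214285714286 [574.5 179.    3. ]
165 208.81720430107526 [578.1 151.1   3. ]
175 207.7625 [580.6 123.2   3. ]
185 206.39655172413794 [584.   95.2   3. ]
195 204.94736842105263 [587.7  67.2   3. ]
(600, 400, 3)
```

View pics/c3.png

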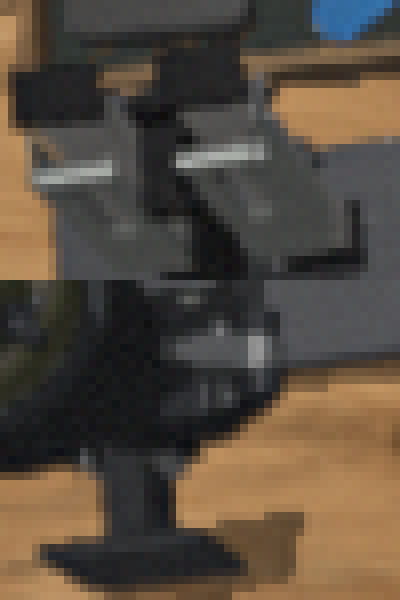

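Run:
```python
from h import *
T=robot.camera("top");S=robot.camera("side")
for z in(155,158):print(z,plane(T,166.1,227.5,z).round(1),proj(T,[493.5,107.2,z]).round(1))
# side view picks: panel ->px
q=lambda u,v:(235+(u-355)/4.44,115+v/4.44)
print("px",[np.round(q(*p),1).tolist() for p in((588,85),(590,178),(606,130),(690,60),(715,95))])
# where would face at several heights/strip outer(-y) edge be, for origin candidates
e=np.radians(6.6);ex=np.array([np.cos(e),np.sin(e),0]);ey=np.array([-ex[1],ex[0],0])
for o in((650.5,129,0),(647,122,0)):
  for y in(-34,34):
    for z in(80,165,171,179): print(o,y,z,"side",proj(S,np.array(o)+y*ey+[0,0,z]).round(1),"top",proj(T,np.array(o)+y*ey+[0,0,z]).round(1))
import cv2
s=cv2.imread("pics/S2.png")
cv2.imwrite("pics/c4.png",cv2.resize(s[115:185,280:350],None,fx=8,fy=8,interpolation=0))
```

```text
155 [494.9 101.2 155. ] [163.5 228.1]
158 [494.4 100.3 158. ] [163.2 227.9]
px [[287.5, 134.1], [287.9, 155.1], [291.5, 144.3], [310.5, 128.5], [316.1, 136.4]]
(650.5, 129, 0) -34 80 side [309.9 158.2] top [179.2 173.8]
(650.5, 129, 0) -34 165 side [311.3 135.2] top [170.6 162.6]
(650.5, 129, 0) -34 171 side [311.4 133.5] top [169.9 161.7]
(650.5, 129, 0) -34 179 side [311.6 131.3] top [169.  160.5]
(650.5, 129, 0) 34 80 side [305.5 148. ] top [153.7 177. ]
(650.5, 129, 0) 34 165 side [306.8 125.5] top [142.8 166.1]
(650.5, 129, 0) 34 171 side [306.9 123.8] top [141.9 165.2]
(650.5, 129, 0) 34 179 side [307.  121.6] top [140.8 164.1]
(647, 122, 0) -34 80 side [309.  159.4] top [181.8 175. ]
(647, 122, 0) -34 165 side [310.5 136.3] top [173.4 163.9]
(647, 122, 0) -34 171 side [310.6 134.6] top [172.7 163. ]
(647, 122, 0) -34 179 side [310.7 132.3] top [171.9 161.8]
(647, 122, 0) 34 80 side [304.7 149.1] top [156.2 178.2]
(647, 122, 0) 34 165 side [305.9 126.4] top [145.5 167.4]
(647, 122, 0) 34 171 side [306.  124.8] top [144.7 166.5]
(647, 122, 0) 34 179 side [306.1 122.6] top [143.6 165.4]
```

View pics/c4.png

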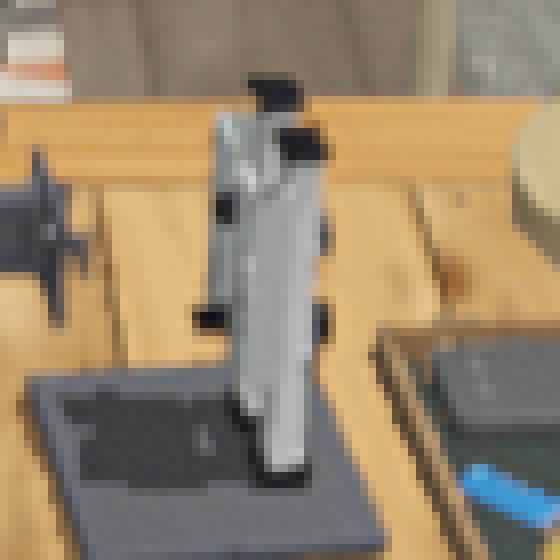

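The side view has the catch at about (308,141), the ledge at (306,155) and the top of the strips at about v=129. This suggests the strips sit roughly 10 mm low. I'll check both cameras against the held bracket, whose pose is known from the TCP.

Run:
```python
from h import *
T=robot.camera("top");S=robot.camera("side")
o=robot.get_obs();print(o["tcp_pos"].round(1),Ro.from_rotvec(o["tcp_rot"]).as_matrix().round(3).tolist())
p=o["tcp_pos"];R=Ro.from_rotvec(o["tcp_rot"]).as_matrix();ex=-R[:,0];ey=-R[:,1];ez=-R[:,2]
def b(x,y,z,d=45,g=15): return p+ex*(x+d)+ey*y+ez*(z-g)
for n,X in {"plate far top":b(-2,33,50),"plate far bot":b(-2,33,0),"plate near top":b(-2,-33,50),"plate near bot":b(-2,-33,0),"lip far top":b(-83,25,56),"lip near top":b(-83,-25,56),"lip near bot":b(-83,-25,0),"claw near tip":b(10.5,-22,34)}.items():
    print(n,proj(S,X).round(1),proj(T,X).round(1))
import cv2
cv2.imwrite("pics/c5.png",cv2.resize(S["frame"][125:165,250:305][:,:,::-1],None,fx=12,fy=12,interpolation=0))
```

```text
[532.3 110.4 118.4] [[-0.995, -0.103, 0.0], [-0.103, 0.995, -0.0], [-0.0, -0.0, -1.0]]
plate far top [287.7 140.7] [175.9 193.7]
plate far bot [287.2 154.4] [180.9 199. ]
plate near top [284.3 131. ] [148.7 196.9]
plate near bot [283.9 144.4] [155.1 202. ]
lip far top [262.  139.3] [173.9 226.1]
lip near top [260.  131.9] [152.7 228.7]
lip near bot [260.1 147.1] [159.8 232.8]
claw near tip [288.5 136.7] [155.  193.2]
```

View pics/c5.png

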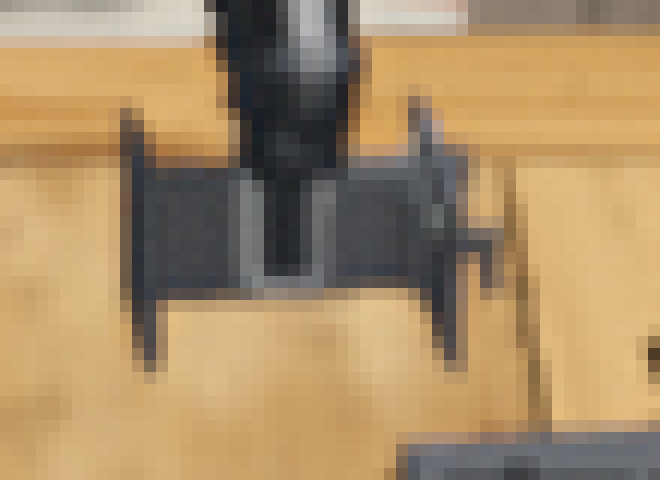

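Both cameras put the bracket about 5 to 6 mm to −y of where the TCP says it is. Measured relative to the bracket, the stand needs about +9 mm in y, and its strips are about 10 mm low. I'll stage in front of the slots.

```bash
python3 -c "
from h import *
print(go([582,126.2,112],186.6))"
```

```text
(array([-51.1,  10.6,   6.4]), array([-0.01,  0.02, -0.69]))
```

```bash
python3 -m creep '[[[-15,10.6,6.4,0,0,-0.7],[-30,10.6,6.4,0,0,-0.7],[-42,10.6,6.4,0,0,-0.7],[-51,10.6,6.4,0,0,-0.7],[-51,10.6,6.4,0,0,-0.7],[-51,10.6,6.4,0,0,-0.7]]]'
python3 - <<'E'
from h import *
import cv2
print(go([582,126.2,112],186.6))
T=robot.camera("top");S=robot.camera("side")
a=np.hstack([cv2.resize(T["frame"][150:200,140:190],(400,400),interpolation=0),cv2.resize(S["frame"][115:165,280:330],(400,400),interpolation=0)])
cv2.imwrite("pics/g6.png",a[:,:,::-1])
E
```

```text
t: 5.33
tcp_pos: [581.8, 126.9, 111.6]
tcp_rot: [0.183, -3.136, 0.0]
wrist_force: [-0.5, 0.5, -2.1]
opening: 0.147
finger_force: 107.9
(array([-0.1, -0.7, -0.4]), array([-0.01, -0.03,  0.08]))
```

View pics/g6.png

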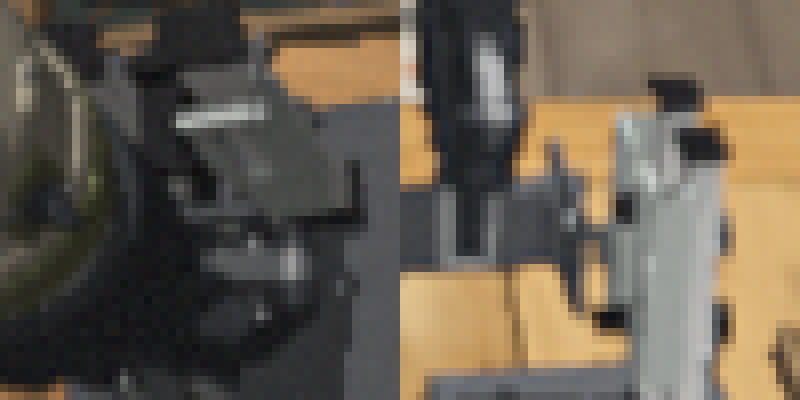

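The side view shows the claw just short of the strip face: tip at panel (605,235), face at about 612, and clear of the ledge. I'll advance by feel.

```bash
python3 -m creep '[[[-3,0,0,0,0,0],[-6,0,0,0,0,0],[-9,0,0,0,0,0],[-9,0,0,0,0,0]]]';python3 -m creep '[[[-2,0,0,0,0,0],[-4,0,0,0,0,0],[-4,0,0,0,0,0]]]'
```

```text
t: 5.77
tcp_pos: [591.5, 128.4, 111.9]
tcp_rot: [-0.184, 3.135, -0.0]
wrist_force: [0.4, 0.2, -1.7]
opening: 0.145
finger_force: 107.9
t: 6.02
tcp_pos: [593.6, 128.7, 111.4]
tcp_rot: [0.184, -3.133, 0.0]
wrist_force: [-3.5, -0.6, 0.3]
opening: 0.147
finger_force: 108.0
```

```bash
python3 -m creep '[[[-1,0,0,0,0,0],[-2,0,0,0,0,0],[-2,0,0,0,0,0]]]'
python3 - <<'E'
from h import *
import cv2
o=robot.get_obs();print(o["tcp_pos"],o["wrist_force"],o["wrist_torque"])
S=robot.camera("side");T=robot.camera("top")
a=np.hstack([cv2.resize(T["frame"][150:200,140:190],(400,400),interpolation=0),cv2.resize(S["frame"][115:165,280:330],(400,400),interpolation=0)])
cv2.imwrite("pics/g7.png",a[:,:,::-1])
E
```

```text
t: 6.27
tcp_pos: [593.6, 128.8, 111.1]
tcp_rot: [0.184, -3.13, 0.001]
wrist_force: [-9.1, -1.1, 0.6]
opening: 0.146
finger_force: 108.4
[593.63263859 128.76772579 111.11815345] [-9.11958743 -1.1082653   0.63776849] [-0.2532043   1.59931673 -0.05402032]
```

View pics/g7.png

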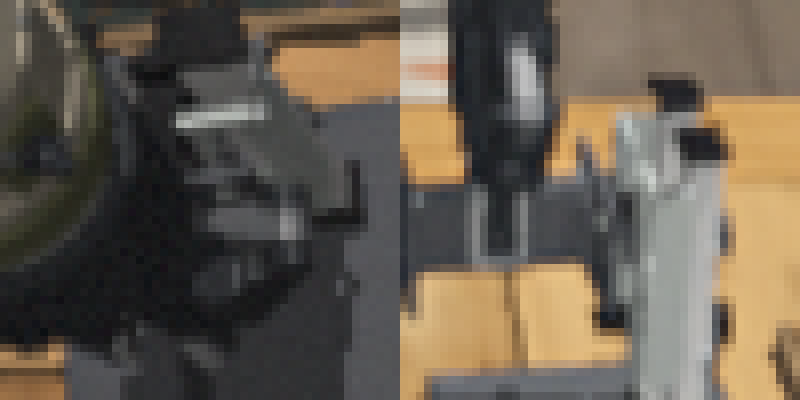

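The contact is rigid 10 mm early, so the claw tips are on the strip webs. The height matches, since the catch lies level with the plate, so the lateral offset is wrong. I'll ease off and sweep toward −y, watching for the tips to drop in.

```bash
python3 -m creep '[[[1,0,0,0,0,0],[1,-0.7,0,0,0,0],[1,-1.5,0,0,0,0],[1,-1.5,0,0,0,0]]]';python3 -m creep '[[[0,-0.7,0,0,0,0],[0,-1.5,0,0,0,0],[0,-1.5,0,0,0,0]]]'
```

```text
t: 6.7
tcp_pos: [593.8, 127.9, 111.0]
tcp_rot: [0.185, -3.132, -0.002]
wrist_force: [-5.2, 2.0, -0.4]
opening: 0.145
finger_force: 107.9
t: 6.95
tcp_pos: [596.5, 125.9, 111.7]
tcp_rot: [-0.184, 3.135, -0.0]
wrist_force: [0.8, -0.7, -1.0]
opening: 0.141
finger_force: 109.1
```

The tips dropped in at y≈126. I'll centre a little further and push in.

```bash
python3 -m creep '[[[0,-1.2,0,0,0,0],[-2,-1.2,0,0,0,0],[-4,-1.2,0,0,0,0],[-4,-1.2,0,0,0,0]]]';python3 -m creep '[[[-2,0,0,0,0,0],[-4,0,0,0,0,0],[-4,0,0,0,0,0]]]'
```

```text
t: 7.28
tcp_pos: [600.3, 125.0, 111.8]
tcp_rot: [0.183, -3.136, 0.001]
wrist_force: [-2.8, -0.6, -0.2]
opening: 0.146
finger_force: 109.3
t: 7.53
tcp_pos: [604.1, 125.5, 111.6]
tcp_rot: [0.184, -3.136, 0.001]
wrist_force: [-3.3, -0.9, 0.3]
opening: 0.147
finger_force: 109.4
```

```bash
python3 -m creep '[[[-1,0,0,0,0,0],[-1.5,0,0,0,0,0],[-1.5,0,0,0,0,0],[-1.5,0,0,0,0,0]]]'
```

```text
t: 7.87
tcp_pos: [604.5, 125.7, 111.5]
tcp_rot: [0.184, -3.134, 0.001]
wrist_force: [-5.3, -1.2, 0.5]
opening: 0.147
finger_force: 109.7
```

The plate is against the uprights, at x=604.5 with the catch pushed in. Now straight down.

```bash
python3 -m creep '[[[0.5,0,2,0,0,0],[0.5,0,5,0,0,0],[0.5,0,8,0,0,0],[0.5,0,11,0,0,0],[0.5,0,13,0,0,0],[0.5,0,13,0,0,0]]]';python3 -m creep '[[[0,0,1.5,0,0,0],[0,0,3,0,0,0],[0,0,3,0,0,0]]]';python3 -m creep '[[[0,0,1.5,0,0,0],[0,0,3,0,0,0],[0,0,3,0,0,0]]]'
```

```text
t: 8.37
tcp_pos: [604.4, 125.9, 98.1]
tcp_rot: [0.184, -3.135, -0.0]
wrist_force: [-4.1, 0.3, -2.3]
opening: 0.147
finger_force: 109.5
t: 8.62
tcp_pos: [604.5, 125.8, 95.8]
tcp_rot: [0.184, -3.135, 0.0]
wrist_force: [-4.9, -1.1, 0.3]
opening: 0.144
finger_force: 109.9
t: 8.87
tcp_pos: [604.5, 125.9, 93.5]
tcp_rot: [0.184, -3.135, 0.0]
wrist_force: [-8.6, -1.4, 3.8]
opening: 0.147
finger_force: 110.3
```

```bash
python3 -m creep '[[[0,0,1,0,0,0],[0,0,2,0,0,0],[0,0,2,0,0,0]]]';python3 -m creep '[[[0,0,1,0,0,0],[0,0,2,0,0,0],[0,0,2,0,0,0]]]';python3 -m creep '[[[0,0,1,0,0,0],[0,0,2,0,0,0],[0,0,2,0,0,0]]]'
```

```text
t: 9.12
tcp_pos: [604.5, 125.8, 91.9]
tcp_rot: [0.184, -3.136, 0.0]
wrist_force: [-8.9, -1.4, 6.8]
opening: 0.146
finger_force: 110.4
t: 9.37
tcp_pos: [604.5, 125.9, 90.1]
tcp_rot: [0.184, -3.136, -0.0]
wrist_force: [-9.1, -1.2, 7.6]
opening: 0.141
finger_force: 110.9
t: 9.62
tcp_pos: [604.5, 125.8, 88.9]
tcp_rot: [-0.184, 3.136, -0.0]
wrist_force: [-11.2, -1.2, 12.1]
opening: 0.145
finger_force: 111.7
```

```bash
python3 -m creep '[[[0.7,0,0.8,0,0,0],[0.7,0,1.5,0,0,0],[0.7,0,1.5,0,0,0]]]';python3 -m creep '[[[0,0,0.8,0,0,0],[0,0,1.2,0,0,0],[0,0,1.2,0,0,0]]]'
```

```text
t: 9.87
tcp_pos: [604.4, 125.8, 88.6]
tcp_rot: [-0.184, 3.134, -0.0]
wrist_force: [-11.8, -1.3, 17.9]
opening: 0.146
finger_force: 112.4
t: 10.12
tcp_pos: [604.3, 125.9, 88.4]
tcp_rot: [-0.184, 3.134, -0.0]
wrist_force: [-14.2, -1.7, 23.2]
opening: 0.147
finger_force: 113.2
```

It is rigid at z≈88.5, about 7 mm below first ledge contact, so it has bottomed. I'll relax and tug gently to check that the catch holds.

```bash
python3 -m creep '[[[1,0,-2,0,0,0],[2,0,-4,0,0,0],[2.5,0,-6,0,0,0],[2.5,0,-6,0,0,0]]]';python3 -m creep '[[[0,0,-1,0,0,0],[0,0,-2.5,0,0,0],[0,0,-2.5,0,0,0]]]'
```

```text
t: 10.45
tcp_pos: [604.0, 125.7, 90.6]
tcp_rot: [-0.184, 3.132, 0.001]
wrist_force: [2.9, 2.6, 0.0]
opening: 0.142
finger_force: 109.1
t: 10.7
tcp_pos: [603.6, 125.6, 91.1]
tcp_rot: [-0.184, 3.135, 0.001]
wrist_force: [7.4, 2.4, -11.2]
opening: 0.148
finger_force: 107.8
```

The tug is resisted (−11 N with only 0.5 mm of motion), so the catch holds. I'll return to neutral and open.

```bash
python3 -m creep '[[[-1.5,0,2,0,0,0],[-1.5,0,2,0,0,0]]]'; python3 -m creep '[[[0,0,0,0,0,0],[0,0,0,0,0,0],[0,0,0,0,0,0],[0,0,0,0,0,0],[0,0,0,0,0,0],[0,0,0,0,0,0]]]' -0.2 20; python3 -m creep '[[[0,0,0,0,0,0],[0,0,0,0,0,0]]]'
```

```text
t: 10.87
tcp_pos: [603.7, 125.6, 90.7]
tcp_rot: [0.184, -3.136, 0.0]
wrist_force: [0.0, 0.5, -0.0]
opening: 0.146
finger_force: 110.0
t: 11.37
tcp_pos: [603.5, 125.5, 90.7]
tcp_rot: [-0.184, 3.136, -0.0]
wrist_force: [0.1, 0.7, 0.0]
opening: 0.598
finger_force: 0.0
t: 11.53
tcp_pos: [603.5, 125.6, 90.6]
tcp_rot: [-0.184, 3.136, -0.0]
wrist_force: [1.0, -0.2, 0.2]
opening: 0.604
finger_force: 0.0
```

```bash
python3 -m creep '[[[0,0,-15,0,0,0],[2,0,-40,0,0,0],[5,0,-75,0,0,0],[20,0,-110,0,0,0],[50,0,-130,0,0,0],[90,0,-130,0,0,0],[120,0,-130,0,0,0],[120,0,-130,0,0,0]]]'
python3 - <<'E'
from h import *
import cv2
S=robot.camera("side");T=robot.camera("top")
a=np.hstack([cv2.resize(T["frame"][145:215,135:205],(400,400),interpolation=0),cv2.resize(S["frame"][115:175,275:335],(400,400),interpolation=0)])
cv2.imwrite("pics/g8.png",a[:,:,::-1])
E
```

```text
t: 12.2
tcp_pos: [478.0, 111.3, 220.8]
tcp_rot: [0.185, -3.132, 0.0]
wrist_force: [-1.3, -0.3, -0.9]
opening: 0.598
finger_force: 0.0
```

View pics/g8.png

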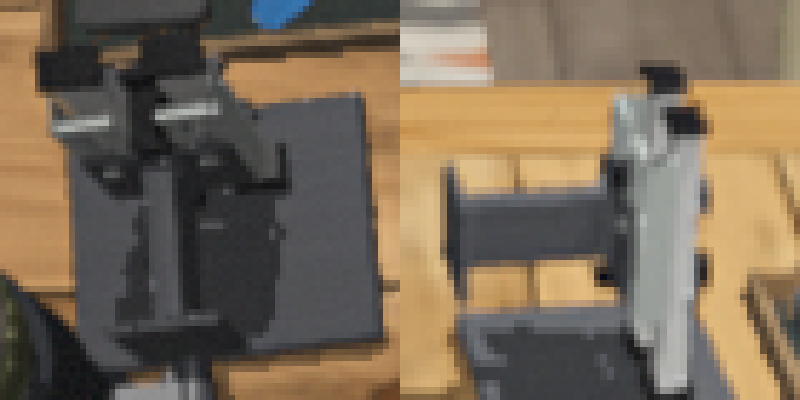

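The arm hangs level and square between the uprights. In the side panel the catch stands out over the plate at (615,175), and the gripper is clear. Handing in.

```bash
python3 -c "
from workcell import robot
print(robot.job_done())"
```

```text
the job is handed in; nothing more can be done
None
```

I handed the job in at about 12 s with the headset arm hooked into the uprights, pressed until it bottomed and released; the last picture shows it hanging level with the catch out over the plate, a gentle tug confirmed it holds, the wrist force stayed under about 30 N, and the hand-in returned no verdict.

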